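# Start the rotor hold-down screw in the centrifuge hub

### The job

Take the rotor's hold-down screw by its handle out of the white rack, lower it down the hub well of the centrifuge, feel for the start of the thread at the bottom (turn it lightly backwards until it drops in), then screw it in clockwise until its flange sits fully home on the hub, just snug, and let go. Never force it: pressing or wrenching it crosses the thread. Leave the bottle, the tip box, the lid and the tape roll alone.

Things in the scene. Friction and masses are not known exactly. Their poses are not given: they have to be found in the camera images.
- screw: loose steel hold-down screw, about 0.22 kg, upright in the rack's round hole, hanging by its flange. Origin on its axis at the UNDERSIDE of the flange; z up out of the handle, x along the handle's length. The flange is 40 mm across and 5 mm thick; below it a shank 26 mm across down to 46 mm under the origin, then a nose 16 mm across down to 66 mm.
- screw_grip (a point): on the screw's axis, 27 mm above its origin, same axes: place to grip the black upright handle block, 44 mm long (x), 14 mm wide (y), reaching from 5 to 37 mm above the origin; grip across the 14 mm from above.
- screw_lugs (a point): on the screw's axis, 63 mm below its origin, same axes: middle of the three round thread lugs, each 5 mm thick, that stand out of the nose to a radius of 13 mm, every 120 degrees, one of them under the +x end of the handle.
- rack: white plastic rack, 90 x 200 x 85 mm, fixed. Origin on the bench under the 35 mm round through hole that holds the screw; z up. It reaches 45 mm to the +y and 155 mm to the -y side of the hole, 45 mm either way in x. Three 21 mm blue tube caps rise 14 mm above its top, 100 to 130 mm to the -y side of the hole.
- centrifuge: white bench centrifuge, 240 (x) x 280 x 118 mm, fixed, lid off. In its bowl an aluminium rotor, 184 mm across, sloping up from 122 mm at its edge to 139 mm; tube lids reach 140 mm. From its middle stands a steel hub tube, 48 mm across, 150 mm above the bench. Origin on the bench under the hub's axis, z up. The motor shaft is braked and does not turn.
- well_mouth (a point): point on the hub's axis at its flat top rim, 150 mm above the bench; z up. The screw is home when its origin is here, flange on the rim. The well below is 29 mm across, its top 6 mm widening to 36 mm as a lead-in. Its thread is right-handed: clockwise from above drives the screw down, 4.5 mm per radian, with about 1 mm axial play; 1.5 to 2.3 rad from slot to home.
- well_face (a point): point on the axis 48 mm below the rim: flat face of the oiled steel thread collar (bore 19 mm) with three entry slots for the lugs, every 120 degrees, 42 degrees wide; their turn differs each time and shows in no pose. Lugs on the face: screw origin 17.5 mm above home. In the slots: 7 to 9 mm above home; turning further counter-clockwise meets the slot's side.
- bottle: bystander: glass bottle with blue cap, 80 mm across, 190 mm high, origin under its centre.
- tip_box: bystander: green and orange plastic box, 80 x 115 x 75 mm, origin under its centre.
- lid: bystander: round grey centrifuge lid lying on the bench, 192 mm across, 42 mm high with its knob, origin under its centre.
- tape: bystander: yellow roll of tape, 90 mm across, 24 mm high, lying flat, origin under its centre.
There are look-alikes about, which are no part of the job. Of the things that look like the screw, the smallest one is meant.

How it is judged:
By the outcome, as a careful person would: the job done as asked, in the order asked, and still so for the second after the job is handed in, with the robot touching nothing.
It also fails if it takes over 58 s, if anything falls off the work surface, if the arm or the gripper's body presses on something with over 40 N, if the wrist force passes 120 N, or if a joint passes its speed limit or range.

### The arm

A 6-joint arm with a two-finger parallel gripper is mounted at the origin on the work surface. World frame = base frame: x ahead of the robot, y to its left, z up, the work surface at z = 0. Lengths are in m, angles in rad, forces in N, time in s.
With the tool pointing down it reaches from about 0.35 to 0.775 m from the base axis. Payload 7.3 kg.
Tool frame: the origin (TCP) lies midway between the tips of the shut fingers; the grasp point (between the pads) lies grasp_offset behind it (grasp_offset is the distance from the TCP to the grasp point, in m); z points along the fingers, y is the line along which they close (so a half turn about z gives the same grasp; the last joint's range is limited). The gripper opens to 92 mm and grips with 3 to 60 N. Pads are 19 mm wide; open, the fingers measure 130 mm over their backs; the gripper's body (75 mm by 190 mm) begins 47 mm behind the grasp point.
Start: joints at [-1.31, 0.342, 1.524, -0, 1.275, -0.146], TCP at [0.208, -0.482, 0.227] pointing down, gripper open.
Joint ranges: [-2.53, 2.53], [-0.77, 2.02], [0.04, 2.7], [-1, 4.14], [0.28, 2.66], [-3.11, 3.11]. Speed limits (rad/s): [2.57, 2.57, 3.14, 3.14, 3.14, 3.14].

### API

Orientations are given as [roll, pitch, yaw] about the fixed x, y, z axes, in that order (R = Rz(yaw) Ry(pitch) Rx(roll)).
In Python, from cell import * gives the robot as it stands.
- The arm moves only by the tool step_arm, never from a script. Its argument "plan" is a list of rows, each a list of 5 numbers: the closure, from -1 (fully open) to 1 (shut), then the shift along the tool's x, y, z in m, then the turn about the tool's z in rad. In form: [[hand, x, y, z, twist], ...]. A call has 1 to 20 rows; each row is the pose to reach, as a shift and turn from the pose commanded when the call began, along the tool's axes at that moment; what a row does not reach only later rows make up. A row lasts 1/8 s, in which the tool goes at most 62.5 mm and 10.7 degrees, less where a joint would pass 70% of its speed; a pose out of reach is approached as far as the arm can. A call with a gripper value outside its range is refused whole. The fingers move at their own pace and stop on an object; "grip_force" is the grip in N (left out, the last holds). Time passes only in rows, so rows that repeat a pose let the fingers close. It gives the time, the measured TCP pose, the force, the opening and the grip force at its end, in the units of the state.
- observe(): the state, without advancing time (a new reading comes with each control period).
- read_camera(name): name is "side" or "top" or "wrist"; returns a dict with "img" (384x512x3 uint8, red, green, blue), "range_z" (384x512 float32, m along the optical axis (not along the pixel's ray), 0 where there is no reading), "fx", "fy", "cx", "cy" (pixels), "R" (3x3) and "t" (3): a world point X has camera coordinates R X + t; the wrist camera has in their place "T_tool_cam" (4x4, takes a point from camera to tool coordinates, whose origin is the TCP and whose axes are the flange's). Camera axes: x right, y down, z forward; pixel columns grow to the right and rows downward; lengths in m; the calibration is good to about 2 mm. A picture is of the moment at which its call begins: read the wrist's pose just before it.
- hand_in(): hands the job in; it is judged then, once.
The state is a dict: "time": time; "qpos": joint angles; "qvel": joint speeds; "joint_efforts": joint torques, N m; "tool_pos": TCP position; "tool_rot": TCP orientation; "contact_force": force on the tool from outside, world axes, zero at the start; "torque": the same for the moment, N m; "opening": finger opening in m; "grip_force": force on a finger pad.
Only numpy, scipy, OpenCV 4.12 (cv2) and the standard library are available. Lean on these libraries where they do the work, as an engineer would, in place of code of your own. Each camera call takes 0.05 s, during which the arm holds its last target. There are 200 camera calls.

## Working session

There is one attempt and no reset: what is moved stays moved. The work goes in short steps, Python scripts to look and compute and a tool call to move; the robot and the scene stay as the last step left them, time stands still between calls to the robot, and variables do not carry over. Pictures are saved under pics/ and viewed, at most 10 in all, crops included, and the job is handed in when it is done.

Besides the shell and the picture viewer there is one more tool, called after "Call:" by a JSON object that holds its "op" and its "data", one argument or row to a line. step_arm: Moves the arm, as the interface text tells. Its arguments: {"type":"object","properties":{"plan":{"type":"array","items":{"type":"array","items":{"type":"number"}}},"grip_force":{"type":"number"}},"required":["plan"]}

```bash
mkdir -p pics
cat > h.py <<'E'
from cell import *
import numpy as np, cv2
from scipy.spatial.transform import Rotation as Ro
def save(c,n): cv2.imwrite('pics/'+n, c['img'][:,:,::-1])
def world(c,st=None):
    z=c['range_z']; v,u=np.mgrid[0:z.shape[0],0:z.shape[1]]
    P=np.stack([(u-c['cx'])/c['fx']*z,(v-c['cy'])/c['fy']*z,z],-1)
    if 'R' in c: W=(P-np.array(c['t']))@np.array(c['R'])
    else:
        T=np.array(c['T_tool_cam']); Q=P@T[:3,:3].T+T[:3,3]
        W=Q@Ro.from_euler('xyz',st['tool_rot']).as_matrix().T+np.array(st['tool_pos'])
    W[z==0]=np.nan
    return W
E
python3 - <<'E'
from h import *
s=observe(); print({k:np.round(v,3) for k,v in s.items()})
a=read_camera('top'); b=read_camera('side')
np.savez('t.npz',W=world(a),img=a['img']); np.savez('s.npz',W=world(b),img=b['img'])
im=np.hstack([a['img'],b['img']])[:,:,::-1]
save(a,'top.png');save(b,'side.png')
E
```

```text
{'time': np.float64(0.0), 'qpos': array([-1.31 ,  0.343,  1.525, -0.   ,  1.275, -0.146]), 'qvel': array([-0.002,  0.001,  0.001, -0.   , -0.001, -0.002]), 'joint_efforts': array([ 3.0000e-03, -4.3124e+01, -2.4422e+01,  7.2000e-02,  5.6000e-02,
       -0.0000e+00]), 'tool_pos': array([ 0.208, -0.482,  0.226]), 'tool_rot': array([-3.14 , -0.   ,  0.407]), 'contact_force': array([-0.294,  0.424, -0.628]), 'torque': array([ 0.023,  0.002, -0.032]), 'grip_force': np.float64(0.0), 'opening': np.float64(0.092)}
```

View pics/top.png

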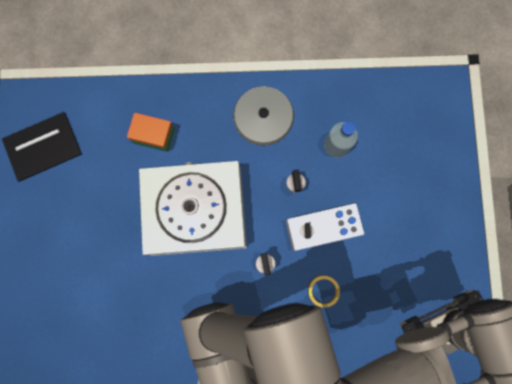

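View pics/side.png

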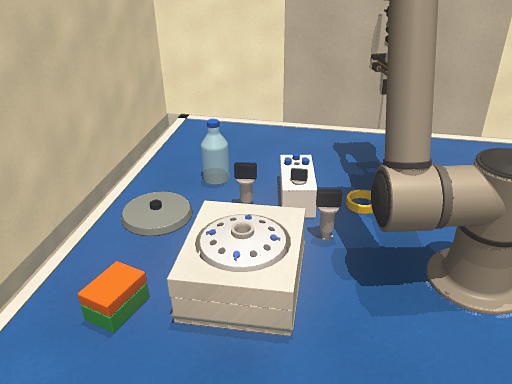

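Candidates in the top view are the standing screw at (296,182), the standing screw at (265,264), and the one in the rack at (307,230). The rack one is the smallest and sits in the white rack, so I choose it. The hub is at (189,206).

Run:
```python
from h import *
d=np.load('t.npz'); W=d['W']; im=d['img']
cv2.imwrite('pics/crop.png',cv2.resize(im[165:280,130:375,::-1],None,fx=3,fy=3,interpolation=cv2.INTER_CUBIC))
def reg(u0,u1,v0,v1,lo,hi,dark=None):
    w=W[v0:v1,u0:u1].reshape(-1,3); g=im[v0:v1,u0:u1].reshape(-1,3).max(1)
    m=(w[:,2]>lo)&(w[:,2]<hi)
    if dark: m&=g<dark
    return w[m]
def rect(p):
    r=cv2.minAreaRect((p[:,:2]*1000).astype(np.float32)); return np.round(np.array(r[0]),1),np.round(r[1],1),round(r[2],1),len(p),np.round(np.median(p[:,2]),4)
for n,a in dict(A=(285,309,168,196),B=(253,278,250,278),R=(297,318,218,242)).items():
    w=W[a[2]:a[3],a[0]:a[1]].reshape(-1,3); top=np.nanmax(w[:,2])
    p=reg(*a,top-.008,top+.01); print(n,top,rect(p))
p=reg(283,370,200,255,.08,.09); print('rack',rect(p))
p=reg(170,210,188,226,.146,.156); print('hub',rect(p),p.mean(0))
p=reg(130,255,155,260,.112,.1195); print('cf',rect(p))
p=reg(300,350,270,312,.01,.04);print('tape',rect(p))
p=reg(320,365,115,160,.1,.25);print('bottle',rect(p))
```

```text
A 0.14398497440727623 (array([ 571. , -177.8]), array([58.4, 17.5]), 6.3, 119, np.float64(0.1394))
B 0.14450365822525257 (array([344.9, -84.7]), array([56.6, 17.4]), 9.8, 117, np.float64(0.1392))
R 0.12921747817624654 (array([ 433.4, -204.3]), array([13.9, 41.4]), 89.3, 68, np.float64(0.1234))
rack (array([ 444.4, -258.1]), array([ 90.1, 200.9]), 11.6, 1835, np.float64(0.0858))
hub (array([499.8, 121.9]), array([46.7, 61.5]), 60.2, 143, np.float64(0.1501)) [0.50634575 0.11855459 0.15029353]
cf (array([506.3, 119.1]), array([240.9, 281.7]), 3.0, 2895, np.float64(0.1176))
tape (array([ 261.3, -252.9]), array([87.3, 88.2]), 88.2, 311, np.float64(0.0238))
bottle (array([ 695.8, -313.8]), array([78.4, 71. ]), 56.8, 651, np.float64(0.1377))
```

View pics/crop.png

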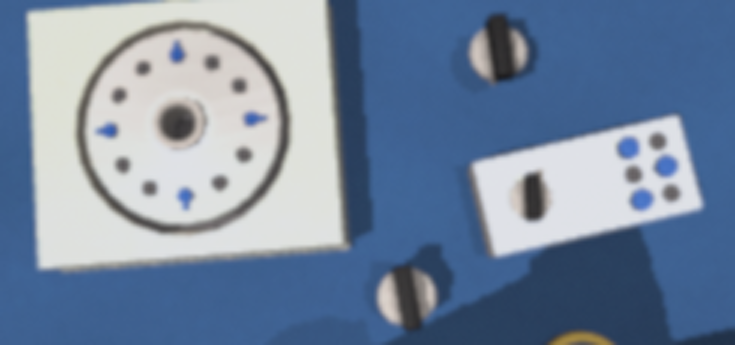

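The crop shows the rack screw with the smaller handle (41 mm long, against 57 to 58 mm on the two standing ones), with its top at 0.122 m. That matches the description. I'm moving above it now.

Call:
{"op": "step_arm", "data": {
  "plan": [
    [-1,0.04,-0.02,0,-0.18],
    [-1,0.08,-0.04,0,-0.36],
    [-1,0.12,-0.06,0,-0.54],
    [-1,0.16,-0.08,0,-0.72],
    [-1,0.2,-0.1,0,-0.9],
    [-1,0.24,-0.125,0,-1.08],
    [-1,0.28,-0.145,0,-1.26],
    [-1,0.317,-0.166,0,-1.44],
    [-1,0.317,-0.166,0,-1.62],
    [-1,0.317,-0.166,0,-1.8],
    [-1,0.317,-0.166,0,-1.98],
    [-1,0.317,-0.166,0,-2.16],
    [-1,0.317,-0.166,0,-2.34],
    [-1,0.317,-0.166,0,-2.52],
    [-1,0.317,-0.166,0,-2.735],
    [-1,0.317,-0.166,0,-2.735],
    [-1,0.317,-0.166,0,-2.735]
  ],
  "grip_force": 20
}}

```text
time: 2.22
tool_pos: [0.4331, -0.2042, 0.2265]
tool_rot: [3.141, -0.0, 3.139]
contact_force: [-0.3, -0.6, 0.4]
opening: 0.092
grip_force: 0.0
```

Run:
```python
from h import *
s=observe(); c=read_camera('wrist'); W=world(c,s); save(c,'w1.png')
print({k:np.round(v,3) for k,v in s.items()}); print('go',grasp_offset, np.round(c['T_tool_cam'],3))
d=np.linalg.norm(W[:,:,:2]-[.433,-.204],axis=2)
for lo,hi in((.115,.13),(.086,.095),(.08,.0865)):
    m=(d<.045)&(W[:,:,2]>lo)&(W[:,:,2]<hi); p=W[m]
    if len(p): print(lo,len(p),np.median(p[:,2]),cv2.minAreaRect((p[:,:2]*1000).astype(np.float32)))
```

```text
{'time': np.float64(2.225), 'qpos': array([-0.601,  0.258,  1.645, -0.   ,  1.239, -2.169]), 'qvel': array([-0.001, -0.003, -0.   ,  0.001, -0.   ,  0.003]), 'joint_efforts': array([  0.   , -38.212, -24.021,  -0.074,   0.048,  -0.178]), 'tool_pos': array([ 0.433, -0.204,  0.227]), 'tool_rot': array([ 3.141, -0.   ,  3.139]), 'contact_force': array([-0.323, -0.636,  0.409]), 'torque': array([ 0.098, -0.134,  0.027]), 'grip_force': np.float64(0.0), 'opening': np.float64(0.092)}
go 0.0188 [[-0.    -0.951 -0.309  0.084]
 [ 1.    -0.     0.    -0.   ]
 [-0.    -0.309  0.951 -0.158]
 [ 0.     0.     0.     1.   ]]
0.115 580 0.12101846579036862 ((430.7224426269531, -207.84840393066406), (13.210389137268066, 43.23906326293945), 89.95089721679688)
0.086 537 0.089203655082741 ((432.6590576171875, -209.95022583007812), (77.53933715820312, 73.86405181884766), 1.6284650564193726)
0.08 3622 0.08436083789435588 ((432.085205078125, -205.67079162597656), (87.43365478515625, 86.36068725585938), 11.879315376281738)
```

View pics/w1.png

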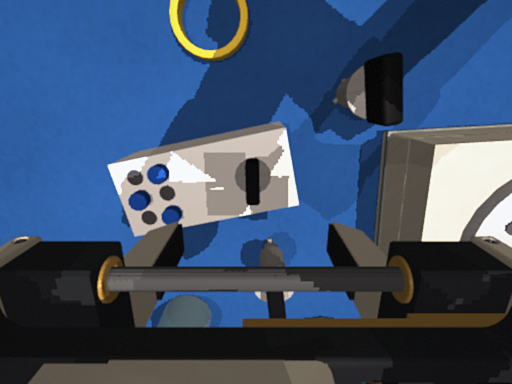

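The wrist view shows the handle at (252,180), centred near (0.432, -0.206) and lying along x. I'll descend, check for contact, and close.

Call:
{"op": "step_arm", "data": {
  "plan": [
    [-1,0.001,-0.002,0.03,0],
    [-1,0.001,-0.002,0.06,0],
    [-1,0.001,-0.002,0.09,0],
    [-1,0.001,-0.002,0.115,0],
    [-1,0.001,-0.002,0.131,0],
    [-1,0.001,-0.002,0.131,0],
    [0.7,0.001,-0.002,0.131,0],
    [1,0.001,-0.002,0.131,0],
    [1,0.001,-0.002,0.131,0],
    [1,0.001,-0.002,0.131,0],
    [1,0.001,-0.002,0.131,0],
    [1,0.001,-0.002,0.131,0]
  ],
  "grip_force": 25
}}

```text
time: 3.78
tool_pos: [0.4322, -0.2063, 0.0957]
tool_rot: [-3.142, 0.0, -3.141]
contact_force: [0.7, 0.2, 0.4]
opening: 0.0363
grip_force: 0.0
```

Call:
{"op": "step_arm", "data": {
  "plan": [
    [1,0,0,0,0],
    [1,0,0,0,0],
    [1,0,0,0,0],
    [1,0,0,0,0],
    [1,0,0,0,0]
  ]
}}

```text
time: 4.4
tool_pos: [0.4322, -0.2064, 0.0957]
tool_rot: [-3.141, 0.0, -3.141]
contact_force: [0.0, -1.1, -1.0]
opening: 0.0137
grip_force: 25.0
```

Call:
{"op": "step_arm", "data": {
  "plan": [
    [1,0,0,-0.01,0],
    [1,0,0,-0.03,0],
    [1,0,0,-0.055,0],
    [1,0,0,-0.08,0],
    [1,0,0,-0.11,0],
    [1,0,0,-0.14,0],
    [1,0,0,-0.165,0],
    [1,0,0,-0.165,0],
    [1,0,0,-0.165,0]
  ]
}}

```text
time: 5.52
tool_pos: [0.4316, -0.2058, 0.2597]
tool_rot: [3.141, -0.001, -3.141]
contact_force: [-1.0, 0.2, -3.3]
opening: 0.0139
grip_force: 25.0
```

Run:
```python
from h import *
s=observe(); c=read_camera('wrist'); W=world(c,s); save(c,'w2.png')
print({k:np.round(v,3) for k,v in s.items()})
b=read_camera('top'); W2=world(b); save(b,'top2.png')
d=np.linalg.norm(W-s['tool_pos'],axis=2)
p=W[(d<.03)]; print(len(p))
```

```text
{'time': np.float64(5.525), 'qpos': array([-0.605,  0.231,  1.587, -0.   ,  1.326, -2.176]), 'qvel': array([ 0.002,  0.012,  0.01 , -0.   ,  0.001,  0.002]), 'joint_efforts': array([ 2.7000e-02, -3.9999e+01, -2.6660e+01, -7.5000e-02,  4.0000e-02,
       -1.0000e-03]), 'tool_pos': array([ 0.432, -0.206,  0.26 ]), 'tool_rot': array([ 3.141e+00, -1.000e-03, -3.141e+00]), 'contact_force': array([-0.959,  0.177, -3.328]), 'torque': array([ 0.127, -0.144, -0.017]), 'grip_force': np.float64(24.993), 'opening': np.float64(0.014)}
2444
```

View pics/w2.png

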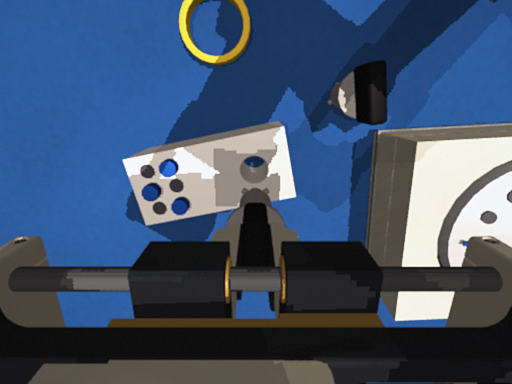

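The screw is in the hand, with its handle at (256,230) and its nose at (256,195), and the rack hole is empty. I'll carry it over the hub, turning it 0.5 rad clockwise in the air to leave room for the search.

Call:
{"op": "step_arm", "data": {
  "plan": [
    [1,-0.005,0.02,0,0.05],
    [1,-0.013,0.055,0,0.1],
    [1,-0.021,0.09,0,0.15],
    [1,-0.029,0.125,0,0.2],
    [1,-0.037,0.16,0,0.25],
    [1,-0.045,0.195,0,0.3],
    [1,-0.053,0.23,0,0.35],
    [1,-0.061,0.265,0,0.4],
    [1,-0.068,0.295,0,0.45],
    [1,-0.073,0.315,0,0.5],
    [1,-0.075,0.325,0,0.5],
    [1,-0.075,0.325,0,0.5],
    [1,-0.075,0.325,0,0.5]
  ]
}}

```text
time: 7.25
tool_pos: [0.507, 0.118, 0.2605]
tool_rot: [-3.141, -0.0, 2.642]
contact_force: [-0.3, -0.1, -2.2]
opening: 0.0135
grip_force: 25.0
```

```bash
cat > m.py <<'E'
from h import *
import sys
s=observe(); c=read_camera('wrist'); W=world(c,s); save(c,sys.argv[1])
print({k:np.round(s[k],3) for k in('qpos','tool_pos','tool_rot','contact_force','torque')})
R=Ro.from_euler('xyz',s['tool_rot']).as_matrix()
Q=(W-s['tool_pos'])@R   # tool coords
np.savez('w.npz',W=W,Q=Q,img=c['img'])
q=Q.reshape(-1,3)*1000; g=c['img'].reshape(-1,3).max(1)
for lo in range(-28,84,6):
    k=q[(q[:,2]>lo)&(q[:,2]<lo+6)&(abs(q[:,1])<24)&(abs(q[:,0])<40)]
    if len(k)>10: print(lo,len(k),'x %.1f..%.1f y %.1f..%.1f'%(*np.percentile(k[:,0],[1,99]),*np.percentile(k[:,1],[1,99])))
w=W.reshape(-1,3); m=(w[:,2]>.147)&(w[:,2]<.154)&(np.hypot(w[:,0]-.506,w[:,1]-.119)<.03); p=w[m]
if len(p)>20:
    r=np.c_[2*p[:,:2],np.ones(len(p))]; print('rim',len(p),p.min(0),p.max(0),cv2.minEnclosingCircle((p[:,:2]*1000).astype(np.float32)))
E
python3 m.py w3.png
```

```text
{'qpos': array([ 0.082,  0.31 ,  1.477, -0.   ,  1.356, -0.989]), 'tool_pos': array([0.507, 0.118, 0.26 ]), 'tool_rot': array([-3.141, -0.   ,  2.642]), 'contact_force': array([-0.343, -0.105, -2.248]), 'torque': array([ 0.048, -0.144, -0.025])}
-28 1420 x -3.9..22.5 y -20.8..19.7
-22 433 x 9.0..22.8 y -23.3..23.1
-16 339 x 8.8..23.0 y -23.1..22.5
-10 248 x 9.0..23.0 y -19.7..18.7
-4 138 x 9.0..23.1 y -14.1..12.7
2 429 x 5.8..22.6 y -18.5..18.1
8 44 x 8.7..20.5 y -17.9..17.6
26 27 x 11.7..13.9 y -7.0..6.5
32 73 x 7.9..13.9 y -10.6..10.1
38 79 x 5.5..13.9 y -12.1..11.7
44 75 x 4.8..13.9 y -12.0..11.5
50 71 x 4.1..13.7 y -12.8..11.8
68 48 x 4.4..8.9 y -12.2..11.5
74 21 x 5.9..9.2 y -12.0..9.4
rim 655 [0.48012389 0.09165474 0.14700196] [0.5254358  0.13902427 0.15138259] ((503.8103942871094, 115.3690185546875), 23.843887329101562)
```

View pics/w3.png

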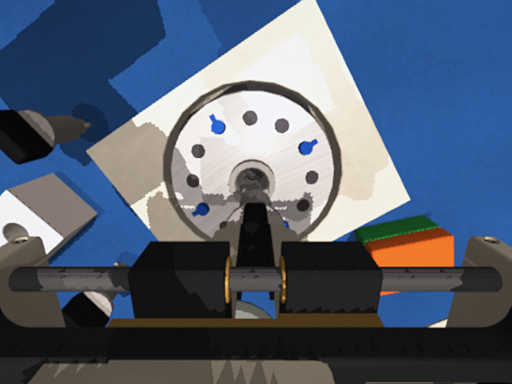

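The wrist view shows the hub at (252,178) and the screw nose below it. The hub reads about 2 to 3 mm toward tool -y from the screw. I'll shift, lower and check again.

Call:
{"op": "step_arm", "data": {
  "plan": [
    [1,0.001,-0.003,0.005,0],
    [1,0.001,-0.003,0.012,0],
    [1,0.001,-0.003,0.018,0],
    [1,0.001,-0.003,0.018,0],
    [1,0.001,-0.003,0.018,0]
  ]
}}

```text
time: 7.92
tool_pos: [0.5049, 0.1166, 0.2428]
tool_rot: [3.142, 0.0, 2.642]
contact_force: [0.6, -0.2, -3.1]
opening: 0.0141
grip_force: 25.0
```

```bash
python3 m.py w4.png
python3 - <<'E'
import cv2
i=cv2.imread('pics/w4.png'); cv2.imwrite('pics/w4c.png',cv2.resize(i[120:250,180:340],None,fx=4.5,fy=4.5,interpolation=cv2.INTER_CUBIC))
E
```

```text
{'qpos': array([ 0.079,  0.317,  1.515, -0.   ,  1.309, -0.992]), 'tool_pos': array([0.505, 0.117, 0.243]), 'tool_rot': array([3.142, 0.   , 2.642]), 'contact_force': array([ 0.586, -0.206, -3.092]), 'torque': array([ 0.041, -0.144, -0.014])}
-28 1417 x -3.8..22.6 y -19.2..20.1
-22 427 x 8.9..22.8 y -23.2..23.2
-16 349 x 9.0..22.9 y -23.0..22.6
-10 248 x 8.9..22.9 y -19.1..19.3
-4 138 x 8.9..23.1 y -14.4..13.0
2 433 x 5.5..22.6 y -18.5..18.1
8 43 x 9.0..20.4 y -18.0..17.2
26 31 x 11.6..13.8 y -7.0..6.5
32 71 x 7.9..13.8 y -10.7..10.1
38 75 x 5.8..13.8 y -12.1..11.6
44 78 x 4.8..13.9 y -12.0..11.4
50 69 x 3.7..13.8 y -12.8..11.7
56 11 x 5.9..13.5 y -10.0..11.5
68 45 x 4.6..9.0 y -11.7..11.6
74 23 x 5.0..9.3 y -12.3..10.5
rim 719 [0.48038474 0.09157533 0.1470252 ] [0.52616652 0.13905125 0.15178976] ((503.8371276855469, 115.32719421386719), 24.019351959228516)
```

View pics/w4c.png

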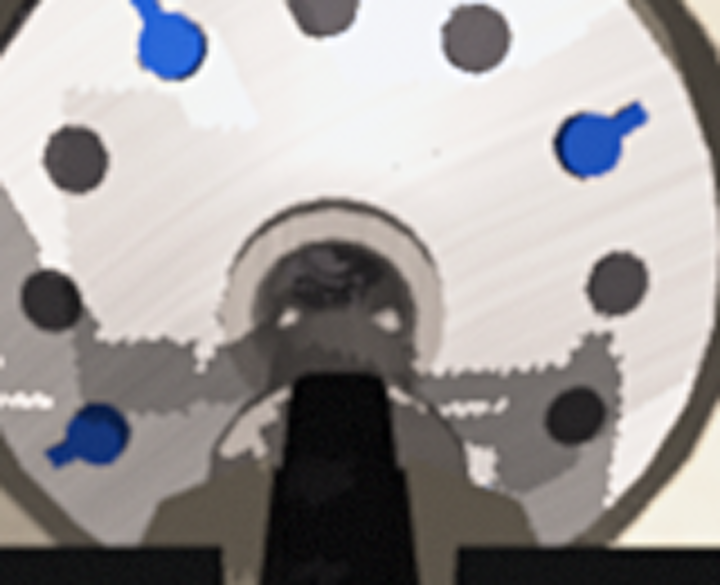

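The mouth is centred at crop column 335 and the handle at column 340, so alignment is close. I'll make a last 1 mm nudge and enter slowly, watching the side forces.

Call:
{"op": "step_arm", "data": {
  "plan": [
    [1,0,-0.001,0.005,0],
    [1,0,-0.001,0.01,0],
    [1,0,-0.001,0.014,0],
    [1,0,-0.001,0.017,0],
    [1,0,-0.001,0.02,0],
    [1,0,-0.001,0.022,0],
    [1,0,-0.001,0.024,0],
    [1,0,-0.001,0.024,0]
  ]
}}

```text
time: 8.98
tool_pos: [0.5043, 0.1157, 0.2186]
tool_rot: [-3.141, -0.0, 2.642]
contact_force: [0.1, 0.8, -3.1]
opening: 0.0139
grip_force: 25.0
```

Nose is 8 mm in with no contact. Continuing.

Call:
{"op": "step_arm", "data": {
  "plan": [
    [1,0,0,0.002,0],
    [1,0,0,0.004,0],
    [1,0,0,0.006,0],
    [1,0,0,0.008,0],
    [1,0,0,0.01,0],
    [1,0,0,0.012,0],
    [1,0,0,0.012,0]
  ]
}}

```text
time: 9.85
tool_pos: [0.5042, 0.1157, 0.2065]
tool_rot: [-3.141, -0.0, 2.642]
contact_force: [0.3, -0.4, -3.6]
opening: 0.0139
grip_force: 25.0
```

Call:
{"op": "step_arm", "data": {
  "plan": [
    [1,0,0,0.004,0],
    [1,0,0,0.008,0],
    [1,0,0,0.012,0],
    [1,0,0,0.015,0],
    [1,0,0,0.018,0],
    [1,0,0,0.021,0],
    [1,0,0,0.023,0],
    [1,0,0,0.024,0],
    [1,0,0,0.024,0]
  ]
}}

```text
time: 10.98
tool_pos: [0.5043, 0.1157, 0.1827]
tool_rot: [-3.141, 0.0, 2.642]
contact_force: [0.0, 0.2, -3.1]
opening: 0.0137
grip_force: 25.0
```

Now down in 1 mm steps to touch the face.

Call:
{"op": "step_arm", "data": {
  "plan": [
    [1,0,0,0.001,0],
    [1,0,0,0.002,0],
    [1,0,0,0.003,0],
    [1,0,0,0.004,0],
    [1,0,0,0.004,0],
    [1,0,0,0.004,0]
  ]
}}

```text
time: 11.72
tool_pos: [0.5044, 0.1157, 0.1787]
tool_rot: [-3.142, 0.0, 2.642]
contact_force: [0.8, -0.4, -3.4]
opening: 0.0138
grip_force: 25.0
```

Call:
{"op": "step_arm", "data": {
  "plan": [
    [1,0,0,0.0005,0],
    [1,0,0,0.001,0],
    [1,0,0,0.0015,0],
    [1,0,0,0.0015,0],
    [1,0,0,0.0015,0]
  ]
}}

```text
time: 12.35
tool_pos: [0.5046, 0.1157, 0.1779]
tool_rot: [3.141, 0.001, 2.642]
contact_force: [-1.5, -0.6, 5.6]
opening: 0.0139
grip_force: 25.0
```

Touch at TCP z = 0.178 with about 9 N. I'm keeping it light and turning counter-clockwise.

Call:
{"op": "step_arm", "data": {
  "plan": [
    [1,0,0,0,-0.06],
    [1,0,0,0,-0.12],
    [1,0,0,0,-0.18],
    [1,0,0,0,-0.18]
  ]
}}

```text
time: 12.85
tool_pos: [0.5051, 0.1158, 0.1779]
tool_rot: [3.141, 0.002, 2.821]
contact_force: [-0.3, -0.2, 5.7]
opening: 0.0141
grip_force: 25.0
```

Call:
{"op": "step_arm", "data": {
  "plan": [
    [1,0,0,0,-0.06],
    [1,0,0,0,-0.12],
    [1,0,0,0,-0.18],
    [1,0,0,0,-0.18]
  ]
}}

```text
time: 13.35
tool_pos: [0.5051, 0.1158, 0.1779]
tool_rot: [3.141, 0.002, 3.001]
contact_force: [0.5, 0.5, 6.5]
opening: 0.0141
grip_force: 25.0
```

Call:
{"op": "step_arm", "data": {
  "plan": [
    [1,0,0,0,-0.06],
    [1,0,0,0,-0.12],
    [1,0,0,0,-0.18],
    [1,0,0,0,-0.18]
  ]
}}

```text
time: 13.85
tool_pos: [0.505, 0.1158, 0.1777]
tool_rot: [3.141, 0.002, -3.103]
contact_force: [1.1, 0.3, 4.7]
opening: 0.014
grip_force: 25.0
```

Call:
{"op": "step_arm", "data": {
  "plan": [
    [1,0,0,0,-0.06],
    [1,0,0,0,-0.12],
    [1,0,0,0,-0.18],
    [1,0,0,0,-0.18]
  ]
}}

```text
time: 14.35
tool_pos: [0.5042, 0.1156, 0.1766]
tool_rot: [-3.141, -0.001, -2.924]
contact_force: [2.1, -0.2, -1.3]
opening: 0.0141
grip_force: 25.0
```

The load is gone and it has sunk to 0.1766, so it has found the slots. I'll lower it gently.

Call:
{"op": "step_arm", "data": {
  "plan": [
    [1,0,0,0.001,-0.02],
    [1,0,0,0.002,-0.04],
    [1,0,0,0.003,-0.04],
    [1,0,0,0.003,-0.04],
    [1,0,0,0.003,-0.04]
  ]
}}

```text
time: 14.98
tool_pos: [0.5047, 0.1157, 0.1745]
tool_rot: [-3.141, 0.001, -2.882]
contact_force: [2.4, -0.5, 4.1]
opening: 0.0136
grip_force: 25.0
```

```bash
python3 -c "
from h import *
s=observe();print({k:np.round(s[k],3) for k in('tool_pos','tool_rot','contact_force','torque','qpos')})"
```

```text
{'tool_pos': array([0.505, 0.116, 0.174]), 'tool_rot': array([-3.141e+00,  1.000e-03, -2.882e+00]), 'contact_force': array([ 2.441, -0.464,  4.119]), 'torque': array([ 0.159, -0.448,  0.093]), 'qpos': array([ 0.077,  0.377,  1.625, -0.   ,  1.138, -1.753])}
```

Call:
{"op": "step_arm", "data": {
  "plan": [
    [1,-0.0005,0,0,-0.04],
    [1,-0.0007,0,0,-0.08],
    [1,-0.0007,0,0,-0.08],
    [1,-0.0007,0,0.0005,-0.08],
    [1,-0.0007,0,0.001,-0.08],
    [1,-0.0007,0,0.001,-0.08]
  ]
}}

```text
time: 15.72
tool_pos: [0.5048, 0.1159, 0.173]
tool_rot: [3.142, -0.001, -2.802]
contact_force: [0.8, -0.5, -1.4]
opening: 0.0136
grip_force: 25.0
```

```bash
python3 -c "
from h import *
s=observe();print({k:np.round(s[k],4) for k in('tool_pos','tool_rot','contact_force','torque')})"
```

```text
{'tool_pos': array([0.5048, 0.1159, 0.173 ]), 'tool_rot': array([ 3.1416e+00, -6.0000e-04, -2.8016e+00]), 'contact_force': array([ 0.7975, -0.5113, -1.4039]), 'torque': array([ 0.0699, -0.284 ,  0.0291])}
```

Free. Continuing down to the slot floor, expected at about 0.1675 to 0.1695.

Call:
{"op": "step_arm", "data": {
  "plan": [
    [1,0,0,0.0005,0],
    [1,0,0,0.001,0],
    [1,0,0,0.0015,0],
    [1,0,0,0.002,0],
    [1,0,0,0.0025,0],
    [1,0,0,0.003,0],
    [1,0,0,0.003,0]
  ]
}}

```text
time: 16.6
tool_pos: [0.5048, 0.1159, 0.1699]
tool_rot: [3.141, -0.001, -2.801]
contact_force: [0.4, -0.8, -4.1]
opening: 0.0139
grip_force: 25.0
```

```bash
python3 -c "
from h import *
s=observe();print({k:np.round(s[k],4) for k in('tool_pos','tool_rot','contact_force','torque')})"
```

```text
{'tool_pos': array([0.5048, 0.1159, 0.1699]), 'tool_rot': array([ 3.1415e+00, -7.0000e-04, -2.8014e+00]), 'contact_force': array([ 0.3928, -0.8464, -4.0588]), 'torque': array([ 0.0546, -0.1815,  0.047 ])}
```

Call:
{"op": "step_arm", "data": {
  "plan": [
    [1,0,0,0.0005,0],
    [1,0,0,0.001,0],
    [1,0,0,0.0015,0],
    [1,0,0,0.0015,0],
    [1,0,0,0.0015,0]
  ]
}}

```text
time: 17.23
tool_pos: [0.505, 0.1159, 0.1687]
tool_rot: [-3.141, 0.0, -2.801]
contact_force: [0.4, -0.2, -3.1]
opening: 0.0137
grip_force: 25.0
```

```bash
python3 -c "
from h import *
s=observe();print({k:np.round(s[k],4) for k in('tool_pos','tool_rot','contact_force','torque')})"
```

```text
{'tool_pos': array([0.505 , 0.1159, 0.1687]), 'tool_rot': array([-3.1415e+00,  1.0000e-04, -2.8014e+00]), 'contact_force': array([ 0.4307, -0.1656, -3.1493]), 'torque': array([ 0.0919, -0.1324, -0.0659])}
```

Call:
{"op": "step_arm", "data": {
  "plan": [
    [1,0,0,0.0004,0],
    [1,0,0,0.0008,0],
    [1,0,0,0.0008,0],
    [1,0,0,0.0008,0]
  ]
}}

```text
time: 17.73
tool_pos: [0.5052, 0.1159, 0.1684]
tool_rot: [-3.141, 0.001, -2.801]
contact_force: [-1.1, 0.4, 4.4]
opening: 0.0139
grip_force: 25.0
```

```bash
python3 -c "
from h import *
s=observe();print({k:np.round(s[k],4) for k in('tool_pos','tool_rot','contact_force','torque')})"
```

```text
{'tool_pos': array([0.5052, 0.1159, 0.1684]), 'tool_rot': array([-3.1413e+00,  8.0000e-04, -2.8013e+00]), 'contact_force': array([-1.0734,  0.4007,  4.4485]), 'torque': array([ 0.0857,  0.2274, -0.0224])}
```

The slot floor is at 0.1684 with a light touch. I'll start turning clockwise, following 4.5 mm/rad, in small checked steps.

Call:
{"op": "step_arm", "data": {
  "plan": [
    [1,0,0,-0.0005,0],
    [1,0,0,-0.0003,0.05],
    [1,0,0,-0.0001,0.1],
    [1,0,0,0.0001,0.15],
    [1,0,0,0.0003,0.2],
    [1,0,0,0.0003,0.2]
  ]
}}

```text
time: 18.48
tool_pos: [0.5053, 0.1159, 0.1676]
tool_rot: [-3.141, 0.001, -3.001]
contact_force: [-0.3, 0.0, 2.3]
opening: 0.0141
grip_force: 25.0
```

```bash
cat > o.py <<'E'
from h import *
s=observe();print({k:np.round(s[k],4) for k in('tool_pos','tool_rot','contact_force','torque')})
E
python3 o.py
```

```text
{'tool_pos': array([0.5053, 0.1159, 0.1676]), 'tool_rot': array([-3.1414e+00,  6.0000e-04, -3.0010e+00]), 'contact_force': array([-0.3173,  0.0336,  2.2503]), 'torque': array([ 0.0597, -0.1721, -0.0635])}
```

Call:
{"op": "step_arm", "data": {
  "plan": [
    [1,0,0,0.0002,0.06],
    [1,0,0,0.0004,0.12],
    [1,0,0,0.0007,0.18],
    [1,0,0,0.001,0.24],
    [1,0,0,0.0013,0.3],
    [1,0,0,0.0013,0.3]
  ]
}}

```text
time: 19.23
tool_pos: [0.5051, 0.1158, 0.1662]
tool_rot: [-3.141, 0.0, 2.983]
contact_force: [-0.1, 0.2, 0.8]
opening: 0.014
grip_force: 25.0
```

```bash
python3 o.py
```

```text
{'tool_pos': array([0.5051, 0.1158, 0.1662]), 'tool_rot': array([-3.1415e+00,  2.0000e-04,  2.9832e+00]), 'contact_force': array([-0.0816,  0.1758,  0.8277]), 'torque': array([ 0.0148, -0.1589, -0.003 ])}
```

Call:
{"op": "step_arm", "data": {
  "plan": [
    [1,0,0,0.0003,0.07],
    [1,0,0,0.0006,0.14],
    [1,0,0,0.0009,0.21],
    [1,0,0,0.0012,0.28],
    [1,0,0,0.0015,0.35],
    [1,0,0,0.0018,0.42],
    [1,0,0,0.0018,0.42]
  ]
}}

```text
time: 20.1
tool_pos: [0.505, 0.1158, 0.1643]
tool_rot: [-3.141, -0.0, 2.564]
contact_force: [-0.4, 0.0, -0.2]
opening: 0.0139
grip_force: 25.0
```

```bash
python3 o.py
```

```text
{'tool_pos': array([0.505 , 0.1158, 0.1643]), 'tool_rot': array([-3.1412, -0.    ,  2.564 ]), 'contact_force': array([-0.4036,  0.0237, -0.2376]), 'torque': array([-0.0837, -0.1129,  0.0107])}
```

Call:
{"op": "step_arm", "data": {
  "plan": [
    [1,0,0,0.0003,0.07],
    [1,0,0,0.0006,0.14],
    [1,0,0,0.0009,0.21],
    [1,0,0,0.0012,0.28],
    [1,0,0,0.0015,0.35],
    [1,0,0,0.0018,0.42],
    [1,0,0,0.0018,0.42]
  ]
}}

```text
time: 20.98
tool_pos: [0.5049, 0.1158, 0.1626]
tool_rot: [-3.141, 0.0, 2.145]
contact_force: [0.4, 0.0, -0.4]
opening: 0.0137
grip_force: 25.0
```

```bash
python3 o.py
```

```text
{'tool_pos': array([0.5049, 0.1158, 0.1626]), 'tool_rot': array([-3.1412,  0.    ,  2.1445]), 'contact_force': array([ 0.4052,  0.024 , -0.3948]), 'torque': array([-0.0767, -0.1156, -0.0324])}
```

Call:
{"op": "step_arm", "data": {
  "plan": [
    [1,0,0,0.0003,0.06],
    [1,0,0,0.0006,0.12],
    [1,0,0,0.0009,0.18],
    [1,0,0,0.0012,0.25],
    [1,0,0,0.0012,0.25]
  ]
}}

```text
time: 21.6
tool_pos: [0.5049, 0.1158, 0.1614]
tool_rot: [-3.141, 0.0, 1.895]
contact_force: [-0.2, -1.0, 0.1]
opening: 0.014
grip_force: 25.0
```

```bash
python3 o.py
```

```text
{'tool_pos': array([0.5049, 0.1158, 0.1614]), 'tool_rot': array([-3.1413e+00,  1.0000e-04,  1.8947e+00]), 'contact_force': array([-0.1994, -1.0047,  0.1225]), 'torque': array([-0.1675, -0.0325, -0.0155])}
```

Call:
{"op": "step_arm", "data": {
  "plan": [
    [1,0,0,0.0002,0.04],
    [1,0,0,0.0004,0.08],
    [1,0,0,0.0005,0.12],
    [1,0,0,0.0005,0.12]
  ]
}}

```text
time: 22.1
tool_pos: [0.5049, 0.1158, 0.161]
tool_rot: [-3.141, 0.0, 1.775]
contact_force: [-1.3, -0.2, 1.5]
opening: 0.0136
grip_force: 25.0
```

```bash
python3 o.py
```

```text
{'tool_pos': array([0.5049, 0.1158, 0.161 ]), 'tool_rot': array([-3.1412e+00,  1.0000e-04,  1.7747e+00]), 'contact_force': array([-1.2937, -0.1899,  1.477 ]), 'torque': array([-0.1883,  0.0702,  0.0159])}
```

Call:
{"op": "step_arm", "data": {
  "plan": [
    [1,0,0,0.0002,0.04],
    [1,0,0,0.0003,0.08],
    [1,0,0,0.0004,0.12],
    [1,0,0,0.0004,0.12]
  ]
}}

```text
time: 22.6
tool_pos: [0.5049, 0.1158, 0.1609]
tool_rot: [3.142, 0.0, 1.654]
contact_force: [-2.5, 0.0, 4.2]
opening: 0.0137
grip_force: 25.0
```

```bash
python3 o.py
```

```text
{'tool_pos': array([0.5049, 0.1158, 0.1609]), 'tool_rot': array([3.1416e+00, 3.0000e-04, 1.6544e+00]), 'contact_force': array([-2.4947,  0.0351,  4.1587]), 'torque': array([-0.1957,  0.3252,  0.0683])}
```

Height has stopped at 0.1609, so the flange is on the rim. Now I'm taking up the thread play by turning only and watching the torque.

Call:
{"op": "step_arm", "data": {
  "plan": [
    [1,0,0,-0.0002,0.03],
    [1,0,0,-0.0002,0.06],
    [1,0,0,-0.0002,0.08],
    [1,0,0,-0.0002,0.08]
  ]
}}

```text
time: 23.1
tool_pos: [0.5049, 0.1157, 0.1609]
tool_rot: [-3.141, 0.0, 1.572]
contact_force: [-3.0, -2.8, 4.7]
opening: 0.0136
grip_force: 25.0
```

```bash
python3 o.py
```

```text
{'tool_pos': array([0.5049, 0.1157, 0.1609]), 'tool_rot': array([-3.1412e+00,  4.0000e-04,  1.5716e+00]), 'contact_force': array([-3.0093, -2.7645,  4.6725]), 'torque': array([-0.4379,  0.5238,  0.1402])}
```

Call:
{"op": "step_arm", "data": {
  "plan": [
    [1,0,0,0,0.03],
    [1,0,0,0,0.06],
    [1,0,0,0,0.08],
    [1,0,0,0,0.08]
  ]
}}

```text
time: 23.6
tool_pos: [0.5047, 0.1157, 0.1608]
tool_rot: [-3.141, 0.001, 1.492]
contact_force: [-4.3, -1.9, 4.3]
opening: 0.0139
grip_force: 25.0
```

```bash
python3 o.py
```

```text
{'tool_pos': array([0.5047, 0.1157, 0.1608]), 'tool_rot': array([-3.1409e+00,  6.0000e-04,  1.4919e+00]), 'contact_force': array([-4.2967, -1.8639,  4.3472]), 'torque': array([-0.4874,  0.6206,  0.2472])}
```

Call:
{"op": "step_arm", "data": {
  "plan": [
    [1,0,0,0,0.03],
    [1,0,0,0,0.06],
    [1,0,0,0,0.06]
  ]
}}

```text
time: 23.98
tool_pos: [0.5045, 0.1157, 0.1608]
tool_rot: [-3.141, 0.001, 1.432]
contact_force: [-3.9, -2.5, 5.6]
opening: 0.0138
grip_force: 25.1
```

```bash
python3 o.py
```

```text
{'tool_pos': array([0.5045, 0.1157, 0.1608]), 'tool_rot': array([-3.1406e+00,  8.0000e-04,  1.4322e+00]), 'contact_force': array([-3.8532, -2.5143,  5.5814]), 'torque': array([-0.4826,  0.7124,  0.398 ])}
```

Torque is 0.4 N m and rising while the height stays constant, so the screw is snug. Letting go and rising.

Call:
{"op": "step_arm", "data": {
  "plan": [
    [-1,0,0,0,0],
    [-1,0,0,0,0],
    [-1,0,0,0,0],
    [-1,0,0,0,0],
    [-1,0,0,0,0],
    [-1,0,0,0,0],
    [-1,0,0,-0.02,0],
    [-1,0,0,-0.05,0],
    [-1,0,0,-0.09,0],
    [-1,0,0,-0.12,0],
    [-1,0,0,-0.12,0],
    [-1,0,0,-0.12,0]
  ]
}}

```text
time: 25.48
tool_pos: [0.5045, 0.1158, 0.2798]
tool_rot: [-3.14, 0.0, 1.432]
contact_force: [0.0, -0.6, 0.6]
opening: 0.0922
grip_force: 0.0
```

Run:
```python
from h import *
s=observe(); c=read_camera('wrist'); W=world(c,s); t=s['tool_pos']
print(np.round(s['tool_rot'],3),np.round(s['contact_force'],2),s['opening'])
d=np.hypot(W[:,:,0]-.504,W[:,:,1]-.116); z=W[:,:,2]
h,b=np.histogram(z[d<.03],bins=np.arange(.12,.21,.0015)); print([(round(x,4),int(n)) for x,n in zip(b,h) if n>15])
p=W[(d<.035)&(z>.178)]; print('handle',len(p),cv2.minAreaRect((p[:,:2]*1000).astype(np.float32)), np.median(p[:,2]))
p=W[(d<.03)&(z>.1525)&(z<.158)]; print('flange',len(p),np.median(p[:,2]),cv2.minEnclosingCircle((p[:,:2]*1000).astype(np.float32)))
p=W[(d<.06)&(d>.03)]; print('rotor z',np.nanpercentile(p[:,2],[5,50,95]))
i=c['img'][:,:,::-1]; cv2.imwrite('pics/w5.png',i)
b=read_camera('side'); cv2.imwrite('pics/s5.png',np.vstack([cv2.resize(b['img'][170:280,170:320,::-1],(600,440),interpolation=cv2.INTER_CUBIC)]))
```

```text
[-3.14   0.     1.432] [ 0.   -0.64  0.63] 0.09217914824097893
[(np.float64(0.1365), 183), (np.float64(0.138), 406), (np.float64(0.1395), 44), (np.float64(0.147), 53), (np.float64(0.1485), 258), (np.float64(0.15), 61), (np.float64(0.1515), 24), (np.float64(0.153), 281), (np.float64(0.1545), 228), (np.float64(0.183), 53), (np.float64(0.1845), 203), (np.float64(0.186), 332), (np.float64(0.1875), 22)]
handle 16093 ((512.0459594726562, 126.382080078125), (47.88020324707031, 54.78547668457031), 16.98994255065918) 0.38392710198225527
flange 532 0.15441172967970135 ((504.539306640625, 116.8166275024414), 19.972150802612305)
rotor z [0.13298449 0.36721374 0.39003351]
```

View pics/s5.png

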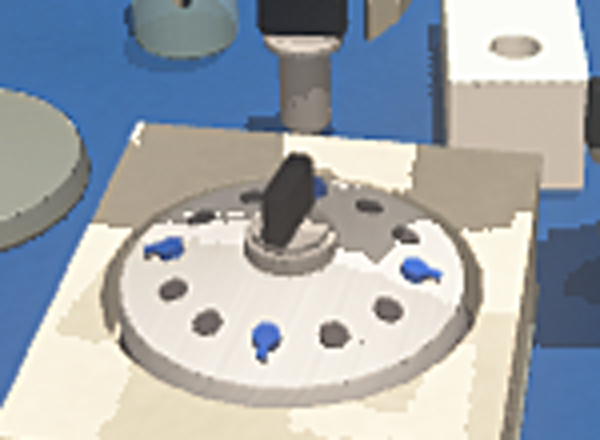

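The side view shows the screw standing in the hub with its flange (crop pixel 290,245) flat on the rim. Measured flange top minus rim is 5 mm, exactly the flange thickness. The gripper is open and clear.

```bash
python3 -c "
from cell import *
print(hand_in())"
```

```text
the job is handed in; nothing more can be done
None
```

The hold-down screw is screwed home and snug in the hub (flange measured flat on the rim, about 0.4 N m at the last turn), released at about 25 s, and the job is handed in; no verdict came back.

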